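Clamp a jar in the bench jar clamp and take off its tight screw cap

ROBOT

A 6-joint arm with a two-finger parallel gripper is mounted at the origin on a cart in front of the work surface, level with it; the furniture and walls round the work are solid. World frame = base frame: x ahead of the robot, y to its left, z up, the work surface at z = 0. Lengths are in m, angles in rad, forces in N, time in s.
With the tool pointing down it reaches from about 0.375 to 0.975 m from the base axis. Payload 3.8 kg.
Tool frame: the origin (TCP) lies midway between the tips of the shut fingers; the grasp point (between the pads) lies 19 mm behind it; z points along the fingers, y is the line along which they close (so a half turn about z gives the same grasp; the last joint's range is limited). The gripper opens to 85 mm and grips with 20 to 120 N. Pads are 22 mm wide; open, the fingers measure 114 mm over their backs; the gripper's body (76 mm by 85 mm) begins 54 mm behind the grasp point. The pads swing forward as they close: fully open they stand 13 mm farther back than shut.
Start: joints at [1.269, 0.264, 1.604, -0, 1.274, -0.037], TCP at [0.177, 0.651, 0.231] pointing down, gripper open.
Joint ranges: [-2.63, 2.63], [-0.94, 2.18], [0.31, 2.57], [-1.31, 4.45], [0, 2.66], [-2.55, 2.55]. Speed limits (rad/s): [2.57, 2.57, 3.14, 3.14, 3.14, 3.14].

INTERFACE

Orientations are given as a rotation vector (axis times angle).
In Python, from workcell import status, read_camera, workorder, masks_of gives the robot as it stands.
- The arm moves only by the tool drive_tool, never from a script. Its argument "rows" is a list of rows, each a list of 7 numbers: the turn, a rotation vector about the tool's x, y, z in degrees, then the shift along the tool's x, y, z in m, then the opening, from 0 (shut) to 1 (fully open). In form: [[ax, ay, az, tx, ty, tz, claw], ...]. A call has 1 to 8 rows; each row shifts and turns the commanded pose from where the row before left it, along the tool's axes as they then stand; what a row does not reach is not made up. A row lasts 1/12 s, in which the tool goes at most 41.7 mm and 7.16 degrees, less where a joint would pass 70% of its speed; a pose out of reach is approached as far as the arm can. A call is refused whole if a number of a shift passes 0.0417 or a number of a turn 7.16, either way. A call with a gripper value outside its range is refused whole. The fingers move at their own pace and stop on an object; "force" is the grip in N (left out, the last holds). Time passes only in rows, so rows that do not move let the fingers close. It gives the time, the measured TCP pose, the force, the opening and the grip force at its end, in the units of the state.
- status.read_state(): the state, without advancing time (a new reading comes with each control period).
- read_camera(name): name is "scene" or "top" or "wrist"; returns a dict with "color" (384x512x3 uint8, red, green, blue), "intrinsics" (3x3 intrinsics, pixels), "world_from_camera" (4x4, takes a point from camera to world coordinates); the wrist camera has in their place "mount" (4x4, takes a point from camera to tool coordinates, whose origin is the TCP and whose axes are the flange's). Camera axes: x right, y up, looking along -z (the intrinsics and any distortion apply to the point x, -y, -z); pixel columns grow to the right and rows downward; lengths in m; the calibration is good to about 2 mm. A picture is of the moment at which its call begins: read the wrist's pose just before it. There is no depth.
- workorder.finish_job(): hands the job in; it is judged then, once.
Trained networks look in a picture, given as the dict that the camera call returned (one of the last four; its "shot" number tells which), for a name from the list of things; names that differ only in an ending like _2 or _b are one class to them, and where a whole thing is asked for, a point or a joint stands for the part that bears it (a point fixed in the world has none). Each returns a list of dicts, best first, with "score" (0 to 1); they miss things now and then, are a little off and sometimes report something else, mostly with a low value. They report only what shows in the picture. A call takes as long as a camera call. They do not tell look-alikes from the thing itself.
- masks_of(picture, name): "mask" (384x512 bool, what is visible of it) and "bbox" ([left, top, right, bottom] in pixels, round what is visible of it).
The state is a dict: "time": time; "q": joint angles; "joint_vel": joint speeds; "joint_torque": joint torques, N m; "tool_pos": TCP position; "tcp_rot": TCP orientation; "wrist_force": force on the tool from outside, world axes, zero at the start; "torque": the same for the moment, N m; "width": opening from 0.0 (shut) to 1.0 (fully open); "grip_force": force on a finger pad.
Only numpy, scipy, OpenCV 4.12 (cv2) and the standard library are available. Lean on these libraries where they do the work, as an engineer would, in place of code of your own. Each camera call takes 0.05 s, during which the arm holds its last target. There are 200 camera calls.

TASK

The red cap of the clear jar of brass inserts is too tight to open unless the jar is braced: swing the lever of the blue jar clamp open, slide its jaw up until it pushes the jar home into the V, and swing the lever back to its locked stop so that the jar is held. Then unscrew the cap anticlockwise, stop turning as soon as its threads let go, and lift it straight up to just above the jar's mouth without lifting or turning the jar. Finish there still holding the cap level in the fingers over the clamped jar, and leave the tools lying round the clamp where they are.

Things in the scene. Friction and masses are not known exactly. Their poses are not given: they have to be found in the camera images.
- jar_clamp: bench jar clamp, fixed to the table: aluminium plate 110 x 270 x 10 mm with a blue fixed V jaw at its +y end and a blue sliding jaw on a rail towards -y. Origin on the table under the plate; x across the plate, y along the rail towards the V, z up. The jar stands between the jaws on the plate's top (z = 10 mm).
- vee_jaw: the fixed V jaw: two upright rubber-faced faces at 45 degrees that meet the jar's side; z from 10 to 56 mm above the table. Its origin is 10 mm above the clamp's origin, axes as the clamp's.
- jar_seat (a point): where the middle of the jar's underside is when the jar is home in the V: on the plate's top, 60 mm to +y of the clamp's origin
- clamp_jaw (a joint): travel of the sliding jaw along the clamp's +y, m: 0 fully back, 0.085 far stop. The jaw (block 60 x 50 mm, top 46 mm above the table) slides at about 6 N while the lever is open and is braked on the rail while it is locked. With the lever open the pad holds the jar home in the V at about 0.074.
- clamp_pad: black rubber pad on the front of the sliding jaw, 44 x 9 x 32 mm, 22 to 54 mm above the table; springs back under load (8 N/mm), and the lever drives it 4 mm out as it locks. Its origin moves with the jaw, on the table under the lever's pivot when the lever is open; the face that meets the jar lies 39 mm to +y of it.
- pad_face (a point): centre of the pad's face that meets the jar, 38 mm above the table
- clamp_lever (a joint): swing of the cam lever about the upright pivot on top of the sliding jaw, rad: 0 open stop, 1.4 locked stop, growing anticlockwise from above. At 0 the arm points 158 degrees anticlockwise from the clamp's +x (mostly -x, a little towards the jar), at 1.4 238 degrees. It stays where it is left; 2 N at the knob moves it, up to 5 N when clamping.
- lever_knob (a point): centre of the upright black revolving grip at the lever's end (it turns freely on its pin): 17 mm across, pinched from above or pushed, from 65 to 98 mm above the table, this point at 82 mm; the arm under it reaches up to 65 mm. 60 mm from the pivot's axis
- lever_pivot (a point): point on the lever's pivot axis, at the height of the knob's grip (82 mm above the table); moves with the jaw
- jar: clear jar full of brass inserts, 0.3 to 0.5 kg, loose: body 64 mm across up to 58 mm, neck 43 mm across, rim at 90 mm. Origin at the centre of its underside, z up; the blank paper label faces its -x. Unclamped it turns with the cap.
- cap: red ribbed screw cap, 60 mm across, 24 mm high; origin at the centre of its lower edge, 71 mm above the jar's underside when tight (so it spans 81 to 105 mm above the table). Three lugs under three short threads: anticlockwise from above it takes up to 1 N m to start, rises 3 mm, is free after about 60 degrees and lifts straight off between 65 and 95; at 105 the lugs meet the next threads.
- cap_mark (a point): white pointer on the top of the cap, 22 mm from its axis; points to the jar's -x when tight
- nozzle_tray: bystander: small black tray of nozzles, 52 x 75 x 12 mm, on the table
- side_cutter: bystander: side cutter with red handles, 55 x 148 x 13 mm, on the table
- abrasive_block: bystander: grey sanding block, 45 x 68 x 24 mm, on the table
- marker_pen: bystander: black and white marker pen, 17 x 135 x 16 mm, on the table
Mind the look-alikes: they are no part of the job. There is more than one size of the jar; the one meant has the size given above. Of the things that look like the cap, the larger one is meant.

How it is judged:
By the outcome, as a careful person would: the job done as asked, in the order asked, and still so for the second after the job is handed in, while the arm keeps its last pose, push and grip.
It also fails if it takes over 51 s, if anything falls off the work surface, if the arm or the gripper's body presses on something with over 40 N, if the wrist force passes 120 N, or if a joint passes its speed limit or range.

## Working session

There is one attempt and no reset: what is moved stays moved. The work goes in short steps, Python scripts to look and compute and a tool call to move; the robot and the scene stay as the last step left them, time stands still between calls to the robot, and variables do not carry over. Pictures are saved under pics/ and viewed, at most 10 in all, crops included, and the job is handed in when it is done.

Besides the shell and the picture viewer there is one more tool, called after "Request:" as a command line: name --pt "numbers of a row" for each row, then --argument value for the rest. drive_tool: Moves the arm, as the interface text tells. Its arguments: {"type":"object","properties":{"rows":{"type":"array"},"force":{"type":"number"}},"required":["rows"]}

```bash
ls; mkdir -p pics; cat > h.py <<'E'
import numpy as np, cv2
from workcell import status, read_camera, workorder, masks_of
def save(p,n): cv2.imwrite('pics/'+n+'.png',cv2.cvtColor(p['color'],cv2.COLOR_RGB2BGR))
def toworld(p):
    if 'world_from_camera' in p: return np.array(p['world_from_camera'])
    s=p['state']; T=np.eye(4); T[:3,:3]=cv2.Rodrigues(np.array(s['tcp_rot']))[0]; T[:3,3]=s['tool_pos']
    return T@np.array(p['mount'])
def cam(n):
    s=status.read_state(); p=read_camera(n); p['state']=s; return p
def ray(p,u,v):
    d=np.linalg.inv(np.array(p['intrinsics']))@[u,v,1]; T=toworld(p)
    d=T[:3,:3]@[d[0],-d[1],-d[2]]; return T[:3,3],d
def atz(p,u,v,z):
    o,d=ray(p,u,v); return o+d*(z-o[2])/d[2]
def proj(p,X):
    T=np.linalg.inv(toworld(p)); c=T[:3,:3]@np.array(X)+T[:3,3]
    k=np.array(p['intrinsics'])@[c[0],-c[1],-c[2]]; return k[:2]/k[2]
def tri(l):
    A=np.zeros((3,3));b=np.zeros(3)
    for p,u,v in l:
        o,d=ray(p,u,v); d=d/np.linalg.norm(d); M=np.eye(3)-np.outer(d,d); A+=M; b+=M@o
    return np.linalg.solve(A,b)
E
python3 - <<'E'
from h import *
np.set_printoptions(precision=4,suppress=True)
s=status.read_state(); print({k:s[k] for k in('time','tool_pos','tcp_rot','width')})
P={n:cam(n) for n in('top','scene','wrist')}
for n,p in P.items():
    save(p,n+'0'); print(n,toworld(p)[:3].tolist(),np.array(p['intrinsics']).tolist(),[k for k in p])
    if n!='wrist':
        for t in('jar_clamp','vee_jaw','clamp_pad','lever_knob','jar','cap','cap_mark'):
            print(t,[(round(m['score'],2),[int(x) for x in m['bbox']],np.argwhere(m['mask']).mean(0)[::-1].round(1)) for m in masks_of(p,t)[:4]])
import cv2
a=np.hstack([cv2.imread('pics/top0.png'),cv2.imread('pics/scene0.png')])
E
```

```text
pics
{'time': 0.0, 'tool_pos': array([0.1764, 0.6508, 0.23  ]), 'tcp_rot': array([-0.4147, -3.1137,  0.0035]), 'width': 0.9971698104866922}
top [[-0.007351099557052234, 0.9930642630502432, -0.11734279180154054, 0.45042220220427975], [-0.9993766876949508, -0.003244102522627218, 0.03515269393220928, 0.03921427082938225], [0.03452821204712467, 0.11752806154829605, 0.9924691215959964, 0.9424783924269077]] [[346.8061979847354, 0.0, 254.02386891951485], [0.0, 346.8061979847354, 189.96556993402652], [0.0, 0.0, 1.0]] ['color', 'intrinsics', 'world_from_camera', 'shot', 'state']
jar_clamp [(0.67, [208, 179, 313, 222], array([261.3, 201. ]))]
vee_jaw [(0.68, [207, 179, 227, 221], array([217.4, 200.4]))]
clamp_pad [(0.52, [274, 191, 280, 208], array([273.5, 199.6]))]
lever_knob [(0.16, [270, 187, 315, 214], array([287.9, 199.9]))]
jar [(0.71, [205, 224, 238, 254], array([222.3, 239.8])), (0.61, [161, 181, 197, 219], array([177.7, 200.9])), (0.4, [307, 207, 314, 214], array([310.6, 209.9]))]
cap [(0.79, [251, 253, 271, 274], array([261.6, 262.8])), (0.75, [224, 188, 251, 212], array([238.9, 197.
[... 1031 characters left out ...]
 [(0.6, [195, 257, 216, 268], array([205.3, 262.6])), (0.58, [233, 182, 255, 201], array([244.9, 192.3])), (0.26, [210, 189, 318, 272], array([263.4, 234.2]))]
cap_mark [(0.63, [229, 180, 256, 200], array([244.7, 192.2])), (0.57, [196, 254, 217, 273], array([205.2, 262.9]))]
wrist [[0.26122915129888863, -0.9262374734460382, -0.27174155607113276, 0.10708410473493904], [0.9652728191312137, 0.2498529725077138, 0.07630122394521627, 0.6702086159383077], [-0.0027776173496133734, -0.28223684187816034, 0.9593407371359249, 0.3746792971325621]] [[345.18649600700985, 0.0, 256.179881660134], [0.0, 345.18649600700985, 193.91634460741253], [0.0, 0.0, 1.0]] ['color', 'intrinsics', 'mount', 'shot', 'state']
```

View pics/top0.png

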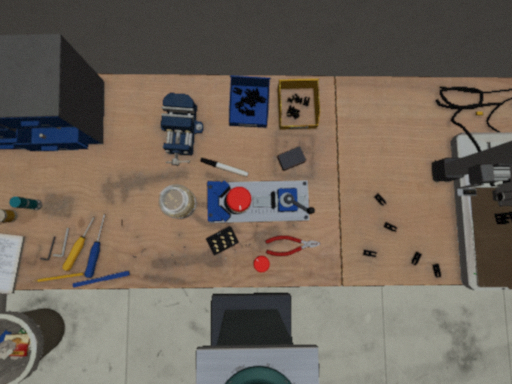

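View pics/scene0.png

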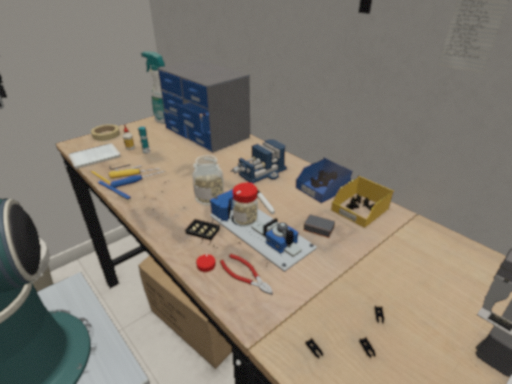

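The top view shows the clamp with its V at (217,200), the jar's cap at (239,199), the pivot at (289,198) and the knob at (311,210). The lever starts in the locked direction and the rail runs along the image's x axis. A smaller loose red cap (261,263) and a second, empty-topped jar (176,201) are the look-alikes.

```bash
python3 - <<'E'
from h import *
np.set_printoptions(precision=4,suppress=True)
p=cam('top'); q=cam('scene')
m=masks_of(p,'jar_clamp')[0]['mask']
r=cv2.minAreaRect(np.argwhere(m)[:,::-1].astype(np.float32)); print(r)
for c in cv2.boxPoints(r): print(c,atz(p,*c,0.01))
print('cap',atz(p,238.5,198.5,.105),'knob',atz(p,310.6,209.9,.09),'pivot',atz(p,289,198,.065))
s=status.read_state(); print(cv2.Rodrigues(s['tcp_rot'])[0])
i=p['color'][160:240,190:340]; j=q['color'][170:290,180:340]
cv2.imwrite('pics/crop1.png',np.vstack([cv2.resize(i,(600,320),interpolation=2),cv2.resize(j,(373,280),interpolation=2) if 0 else np.pad(cv2.resize(j,(373,280),interpolation=2),((0,0),(0,227),(0,0)))])[:,:,::-1])
E
```

```text
((261.1864929199219, 200.01890563964844), (41.802650451660156, 107.1803207397461), 88.66777801513672)
[207.1249 180.3692] [0.5872 0.1329 0.01  ]
[314.2762 177.8773] [ 0.5934 -0.1591  0.01  ]
[315.2481 219.6686] [ 0.4794 -0.1585  0.01  ]
[208.0968 222.1605] [0.4746 0.1294 0.01  ]
cap [0.5287 0.0473 0.105 ] knob [ 0.5011 -0.1307  0.09  ] pivot [ 0.5332 -0.081   0.065 ]
[[-0.9651  0.2617 -0.    ]
 [ 0.2617  0.9651  0.    ]
 [ 0.      0.     -1.    ]]
```

View pics/crop1.png

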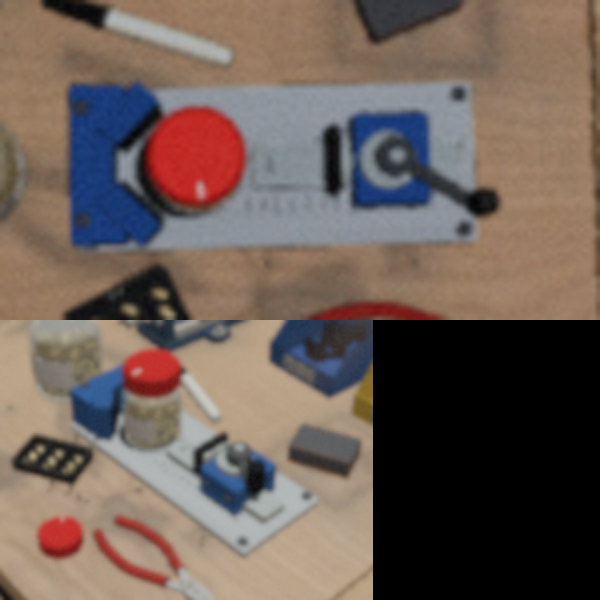

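The crop shows the jar about 15 mm short of the V (centre near (239,199)), the jaw almost fully back and the lever locked, with the knob at (311,210). I'll bring the wrist camera over the clamp.

Request:
drive_tool --pt "0 0 -5.05 0 0 0 1" --pt "0 0 -5.05 0 0 0 1" --pt "0 0 -5.05 0 0 0 1" --pt "0 0 0 -0.0197 -0.036 0 1" --pt "0 0 0 -0.0197 -0.036 0 1" --pt "0 0 0 -0.0197 -0.036 0 1" --pt "0 0 0 -0.0197 -0.036 0 1" --pt "0 0 0 -0.0197 -0.036 0 1"

```text
time: 1.67
tool_pos: [0.2755, 0.4699, 0.2313]
tcp_rot: [-0.001, 3.141, 0.0]
wrist_force: [1.4, 0.4, 1.0]
width: 0.999
grip_force: 0.0
```

Request:
drive_tool --pt "0 0 0 -0.0197 -0.036 0 1" --pt "0 0 0 -0.0197 -0.036 0 1" --pt "0 0 0 -0.0197 -0.036 0 1" --pt "0 0 0 -0.0197 -0.036 0 1" --pt "0 0 0 -0.0197 -0.036 0 1" --pt "0 0 0 -0.0197 -0.036 0 1" --pt "0 0 0 -0.0197 -0.036 0 1" --pt "0 0 0 -0.0197 -0.036 0 1"

```text
time: 2.33
tool_pos: [0.4332, 0.1815, 0.2318]
tcp_rot: [0.0, 3.14, 0.001]
wrist_force: [0.3, 0.2, -0.7]
width: 1.003
grip_force: 0.0
```

Request:
drive_tool --pt "0 0 0 -0.0197 -0.036 0 0.5" --pt "0 0 0 -0.0197 -0.036 0 0.5" --pt "0 0 0 -0.0197 -0.036 0 0.5" --pt "0 0 0 0 0 0 0.5"

```text
time: 2.67
tool_pos: [0.4946, 0.0694, 0.2318]
tcp_rot: [0.01, 3.139, -0.005]
wrist_force: [0.1, 0.1, 0.4]
width: 0.503
grip_force: 0.0
```

```bash
python3 - <<'E'
from h import *
np.set_printoptions(precision=4,suppress=True)
p=cam('wrist'); save(p,'w1'); s=p['state']; print(s['time'],s['q'],s['tool_pos'],cv2.Rodrigues(s['tcp_rot'])[0].tolist(),s['wrist_force'])
for t in('jar_clamp','vee_jaw','clamp_pad','lever_knob','jar','cap','cap_mark'):
    print(t,[(round(m['score'],2),[int(x) for x in m['bbox']],np.argwhere(m['mask']).mean(0)[::-1].round(1)) for m in masks_of(p,t)[:4]])
np.savez('w1.npz',T=toworld(p),K=p['intrinsics'])
E
```

```text
2.6667 [ 0.0919 -0.074   1.9712 -0.0037  1.2418 -1.4714] [0.4946 0.0694 0.2318] [[-0.9999755260956926, 0.006394335112611496, 0.0028389589835636792], [0.006385174431798953, 0.9999744167234754, -0.003224196957472822], [-0.0028595029495061047, -0.00320599080047024, -0.99999077239036]] [0.0826 0.0509 0.4162]
jar_clamp [(0.9, [9, 140, 321, 253], array([180.3, 189.2]))]
vee_jaw [(0.64, [258, 143, 322, 254], array([291.5, 196.4]))]
clamp_pad [(0.78, [139, 181, 158, 229], array([148.6, 203. ]))]
lever_knob [(0.86, [11, 175, 49, 203], array([ 28.7, 186.2])), (0.27, [140, 178, 159, 229], array([148.7, 202.9]))]
jar [(0.72, [338, 151, 461, 259], array([401.8, 205.7])), (0.64, [202, 164, 272, 214], array([239.1, 180.4])), (0.32, [8, 171, 162, 234], array([103.2, 198.8]))]
cap [(0.73, [195, 183, 266, 255], array([231.4, 219.1])), (0.61, [150, 2, 200, 57], array([172.9,  29.7])), (0.53, [10, 138, 316, 256], array([179.8, 189.2]))]
cap_mark [(0.68, [192, 184, 267, 258], array([231.4, 219.5])), (0.66, [149, 2, 195, 50], array([173. ,  29.5]))]
```

View pics/w1.png

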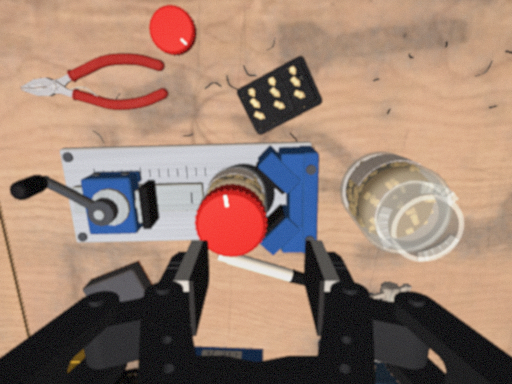

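The wrist view shows the knob at (29,186), the pivot disc at (103,210), the pad at (149,203), the cap at (231,219) and the plate corner screws at (68,156), (82,237), (304,155) and (299,247). Next is a second viewpoint, nearer the knob.

Request:
drive_tool --pt "0 0 0 0 -0.04 0 0.5" --pt "0 0 0 0 -0.04 0 0.5" --pt "0 0 0 0 -0.04 0 0.5" --pt "0 0 0 0 -0.03 0 0.5" --pt "0 0 0 0 0 0 0.5" --pt "0 0 0 0 0 0 0.5"

```text
time: 3.57
tool_pos: [0.4915, -0.075, 0.2313]
tcp_rot: [0.003, 3.142, 0.0]
wrist_force: [-1.3, 0.6, 0.2]
width: 0.5
grip_force: 0.0
```

```bash
cat >> h.py <<'E'
class V(dict): pass
def saved(n):
    z=np.load(n); return {'world_from_camera':z['T'],'intrinsics':z['K']}
E
python3 - <<'E'
from h import *
np.set_printoptions(precision=4,suppress=True)
p=cam('wrist'); save(p,'w2'); s=p['state']; print(s['time'],s['q'],s['tool_pos'],s['tcp_rot'],s['wrist_force'])
np.savez('w2.npz',T=toworld(p),K=p['intrinsics'])
a=saved('w1.npz')
for t,w in(('lever_knob',(28.7,186.2)),('clamp_pad',(148.6,203)),('cap',(231.4,219.1)),('vee_jaw',(291.5,196.4))):
    for m in masks_of(p,t)[:2]:
        c=np.argwhere(m['mask']).mean(0)[::-1]; print(t,round(m['score'],2),m['bbox'],c,tri([(a,*w),(p,*c)]))
E
```

```text
3.5667 [-0.2017 -0.0766  1.9746  0.0003  1.2437 -1.7705] [ 0.4915 -0.075   0.2313] [0.0032 3.1415 0.0005] [-1.3239  0.5753  0.1992]
lever_knob 0.83 [182.1, 177.3, 203.4, 209.0] [192.14   189.5959] [ 0.5011 -0.131   0.0842]
lever_knob 0.41 [395.1, 148.1, 471.7, 259.6] [439.3786 191.3385] [ 0.4534 -0.0101  0.2592]
clamp_pad 0.81 [284.2, 180.7, 296.2, 233.4] [289.2045 206.5398] [ 0.5311 -0.0411  0.0417]
cap 0.95 [359.1, 186.3, 437.5, 261.9] [397.2355 222.6432] [0.5281 0.0474 0.096 ]
cap 0.59 [296.9, 5.5, 347.6, 59.6] [322.121   33.1891] [0.4313 0.0037 0.2705]
vee_jaw 0.58 [397.4, 149.3, 472.7, 257.3] [439.2292 190.8288] [0.5155 0.1027 0.0555]
```

View pics/w2.png

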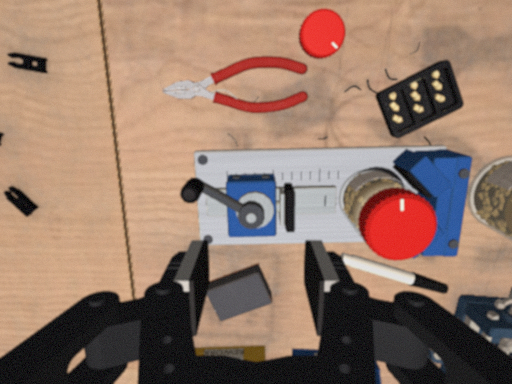

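The second view shows the knob at (192,190), the pivot hub at (251,214), the pad at (289,206), the cap at (397,223), and the plate's rear screws at (202,159) and (207,239).

```bash
python3 - <<'E'
from h import *
np.set_printoptions(precision=4,suppress=True)
a=saved('w1.npz');b=saved('w2.npz')
for n,u,v in(('pivot',(103,211),(251,214)),('s1',(68,156),(202,159)),('s2',(82,237),(207.5,239)),('v1',(304,155),(465,170)),('mark',(227,201),(403,205))):
    print(n,tri([(a,*u),(b,*v)]),atz(a,*u,.01),atz(b,*v,.01),atz(a,*u,.07),atz(b,*v,.07))
E
```

```text
pivot [ 0.5326 -0.0799  0.0606] [ 0.5503 -0.104   0.01  ] [ 0.5507 -0.0807  0.01  ] [ 0.5293 -0.0754  0.07  ] [ 0.5292 -0.0797  0.07  ]
s1 [ 0.4876 -0.1327  0.0111] [ 0.4876 -0.1334  0.01  ] [ 0.488  -0.1329  0.01  ] [ 0.4769 -0.0999  0.07  ] [ 0.4768 -0.1234  0.07  ]
s2 [ 0.5799 -0.1304  0.0135] [ 0.5819 -0.1324  0.01  ] [ 0.5811 -0.1309  0.01  ] [ 0.5558 -0.0992  0.07  ] [ 0.5546 -0.1216  0.07  ]
v1 [0.481  0.1108 0.0754] [0.4879 0.12   0.01  ] [0.5005 0.1513 0.01  ] [0.4771 0.1119 0.07  ] [0.4872 0.1143 0.07  ]
mark [0.508  0.0452 0.1078] [0.5392 0.036  0.01  ] [0.5402 0.0889 0.01  ] [0.52   0.0417 0.07  ] [0.5204 0.0621 0.07  ]
```

Request:
drive_tool --pt "0 0 0 -0.005 -0.028 0 0.45" --pt "0 0 0 -0.0046 -0.028 0 0.45" --pt "0 0 0 0 0 0.035 0.45" --pt "0 0 0 0 0 0.035 0.45" --pt "0 0 0 0 0 0.035 0.45" --pt "0 0 0 0 0 0.03 0.45" --pt "0 0 0 0 0 0 0.45" --pt "0 0 0 0 0 0 0.45"

```text
time: 4.48
tool_pos: [0.4996, -0.1292, 0.0947]
tcp_rot: [0.002, -3.137, -0.002]
wrist_force: [-0.0, 0.1, 0.3]
width: 0.447
grip_force: 0.0
```

```bash
python3 - <<'E'
from h import *
np.set_printoptions(precision=4,suppress=True)
p=cam('wrist'); save(p,'w3'); s=p['state']; print(s['tool_pos'],s['tcp_rot'])
for X in ([.5011,-.131,.098],[.5325,-.08,.065],s['tool_pos']): print(proj(p,X))
E
```

```text
[ 0.4996 -0.1292  0.0947] [ 0.0017 -3.1369 -0.0024]
[251.5959 261.5968]
[341.8592 284.6312]
[255.5988 255.2352]
```

View pics/w3.png

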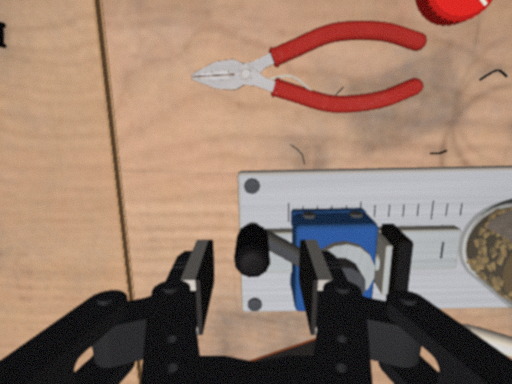

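The knob's top shows at about (252,262), where I predicted it, and midway between the fingers. I'll descend and pinch.

Request:
drive_tool --pt "0 0 0 -0.0015 -0.0015 0.014 0.45" --pt "0 0 0 0 0 0.011 0.45" --pt "0 0 0 0 0 0 0.1" --pt "0 0 0 0 0 0 0.1" --pt "0 0 0 0 0 0 0.1" --pt "0 0 0 0 0 0 0.1" --force 40

```text
time: 5.03
tool_pos: [0.5031, -0.1317, 0.0722]
tcp_rot: [0.001, 3.141, 0.001]
wrist_force: [0.4, 2.5, 0.5]
width: 0.184
grip_force: 39.2
```

Request:
drive_tool --pt "0 0 0 0.0069 0.0048 0 0.1" --pt "0 0 0 0.0061 0.0057 0 0.1" --pt "0 0 0 0.0052 0.0065 0 0.1" --pt "0 0 0 0.0044 0.0072 0 0.1" --pt "0 0 0 0 0 0 0.1"

```text
time: 5.45
tool_pos: [0.4801, -0.1067, 0.0721]
tcp_rot: [0.0, 3.14, 0.001]
wrist_force: [1.8, 3.8, 2.9]
width: 0.181
grip_force: 39.9
```

Request:
drive_tool --pt "0 0 0 0.0032 0.0077 0 0.1" --pt "0 0 0 0.0022 0.0081 0 0.1" --pt "0 0 0 0.001 0.0083 0 0.1" --pt "0 0 0 -0.0001 0.0083 0 0.1" --pt "0 0 0 -0.0013 0.0083 0 0.1" --pt "0 0 0 0 0 0 0.1"

```text
time: 5.95
tool_pos: [0.4757, -0.0659, 0.072]
tcp_rot: [-0.001, 3.14, 0.0]
wrist_force: [2.5, 1.0, 4.9]
width: 0.18
grip_force: 40.2
```

Request:
drive_tool --pt "0 0 0 -0.0025 0.008 0 0.1" --pt "0 0 0 0 0.004 0 0.1" --pt "0 0 0 0 0.005 0 0.1" --pt "0 0 0 0 0.006 0 0.1" --pt "0 0 0 0 0.006 0 0.1" --pt "0 0 0 0 0 0 0.1"

```text
time: 6.45
tool_pos: [0.4775, -0.0375, 0.0719]
tcp_rot: [0.001, -3.141, 0.001]
wrist_force: [0.3, -1.3, 7.8]
width: 0.183
grip_force: 40.5
```

Request:
drive_tool --pt "0 0 0 0 0.005 -0.001 0.1" --pt "0 0 0 0.0001 0.006 -0.001 0.1" --pt "0 0 0 0.0001 0.006 0 0.1" --pt "0 0 0 0.0001 0.006 0 0.1"

```text
time: 6.78
tool_pos: [0.4771, -0.0158, 0.0723]
tcp_rot: [0.001, -3.141, 0.004]
wrist_force: [5.5, -6.9, -3.7]
width: 0.188
grip_force: 39.7
```

```bash
python3 - <<'E'
from h import *
np.set_printoptions(precision=4,suppress=True)
p=cam('wrist'); save(p,'w4'); s=p['state']; print(s['tool_pos'],s['wrist_force'],s['torque'])
q=cam('top');t=cam('scene')
i=np.hstack([cv2.resize(q['color'][160:240,190:340],(500,267),interpolation=2),cv2.resize(t['color'][160:280,180:310],(289,267),interpolation=2)])
i=np.vstack([i,cv2.resize(p['color'],(443,332))[:, :].copy() if 0 else np.pad(cv2.resize(p['color'],(443,332)),((0,0),(0,346),(0,0)))])
cv2.imwrite('pics/c4.png',i[:,:,::-1])
E
```

```text
[ 0.4771 -0.0158  0.0723] [ 5.4979 -6.9001 -3.6634] [-1.1665 -0.9571  0.0462]
```

View pics/c4.png

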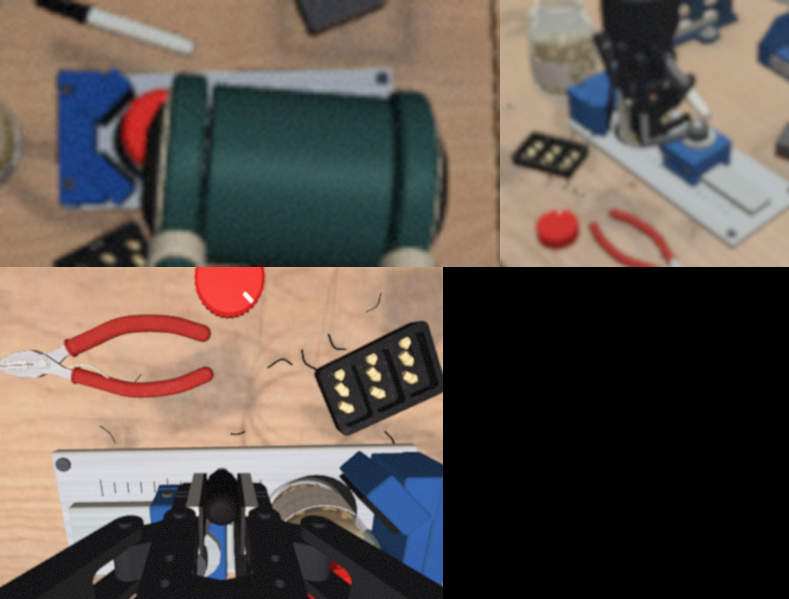

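The jaw follows with the lever open, the knob is between the fingers at about (220,505), and the jar still stands a few millimetres from the V. I'll keep pushing in smaller steps.

Request:
drive_tool --pt "0 0 0 0.0001 0.004 0 0.1" --pt "0 0 0 0.0001 0.003 0 0.1" --pt "0 0 0 0 0.003 0 0.1" --pt "0 0 0 0 0 0 0.1"

```text
time: 7.27
tool_pos: [0.4769, -0.0051, 0.0723]
tcp_rot: [0.001, -3.141, 0.002]
wrist_force: [5.2, -4.3, -3.4]
width: 0.179
grip_force: 39.8
```

Request:
drive_tool --pt "0 0 0 0.0001 0.003 0 0.1" --pt "0 0 0 0.0001 0.003 0 0.1" --pt "0 0 0 0 0.003 0 0.1" --pt "0 0 0 0 0 0 0.1"

```text
time: 7.6
tool_pos: [0.4767, 0.0033, 0.0724]
tcp_rot: [0.001, -3.141, 0.004]
wrist_force: [5.3, -5.0, -3.5]
width: 0.182
grip_force: 39.8
```

Request:
drive_tool --pt "0 0 0 0.0001 0.003 0 0.1" --pt "0 0 0 0.0001 0.003 0 0.1" --pt "0 0 0 0 0 0 0.1"

```text
time: 7.85
tool_pos: [0.4766, 0.0092, 0.0723]
tcp_rot: [0.001, -3.141, 0.004]
wrist_force: [6.2, -5.8, -3.5]
width: 0.18
grip_force: 39.8
```

Request:
drive_tool --pt "0 0 0 0.0001 0.003 0 0.1" --pt "0 0 0 0.0001 0.002 0 0.1" --pt "0 0 0 0 0 0 0.1"

```text
time: 8.1
tool_pos: [0.4766, 0.0117, 0.0723]
tcp_rot: [-0.005, 3.141, -0.012]
wrist_force: [7.2, -16.0, -5.0]
width: 0.182
grip_force: 39.8
```

The force rose to 16 N, so the jar is home. I'll swing the lever towards locked.

Request:
drive_tool --pt "0 0 0 0.0025 -0.008 0 0.1" --pt "0 0 0 0.0013 -0.0083 0 0.1" --pt "0 0 0 0.0001 -0.0083 0 0.1" --pt "0 0 0 -0.001 -0.0083 0 0.1" --pt "0 0 0 0 0 0 0.1"

```text
time: 8.52
tool_pos: [0.4729, -0.0181, 0.0723]
tcp_rot: [-0.002, -3.14, -0.001]
wrist_force: [4.2, -1.0, -2.9]
width: 0.178
grip_force: 40.2
```

Request:
drive_tool --pt "0 0 0 -0.0022 -0.0081 0 0.1" --pt "0 0 0 -0.0032 -0.0077 0 0.1" --pt "0 0 0 -0.0044 -0.0072 0 0.1" --pt "0 0 0 0 0 0 0.1"

```text
time: 8.85
tool_pos: [0.4806, -0.0424, 0.0722]
tcp_rot: [0.0, -3.134, 0.002]
wrist_force: [-4.4, -2.6, 2.7]
width: 0.183
grip_force: 40.9
```

Request:
drive_tool --pt "0 0 0 -0.0052 -0.0065 0 0.1" --pt "0 0 0 -0.0061 -0.0055 0 0.1" --pt "0 0 0 -0.0069 -0.0044 0 0.1" --pt "0 0 0 0 0 0 0.1"

```text
time: 9.18
tool_pos: [0.4975, -0.0611, 0.0723]
tcp_rot: [0.003, -3.131, 0.008]
wrist_force: [-9.8, -12.6, 6.8]
width: 0.182
grip_force: 41.2
```

Request:
drive_tool --pt "0 0 0 -0.0026 -0.0028 0 0.1" --pt "0 0 0 -0.003 -0.0025 0 0.1" --pt "0 0 0 0 0 0 0.1"

```text
time: 9.43
tool_pos: [0.5029, -0.0651, 0.0721]
tcp_rot: [0.001, -3.131, 0.004]
wrist_force: [-9.2, -6.8, 8.5]
width: 0.178
grip_force: 41.3
```

Request:
drive_tool --pt "0 0 0 -0.0026 -0.0018 0 0.1" --pt "0 0 0 -0.0018 -0.0014 0 0.1" --pt "0 0 0 0 0 0 0.1"

```text
time: 9.68
tool_pos: [0.5036, -0.0663, 0.0717]
tcp_rot: [0.0, -3.123, -0.001]
wrist_force: [-18.8, -0.7, 15.3]
width: 0.181
grip_force: 42.2
```

Request:
drive_tool --pt "0 0 0 0.003 0.002 0 0.45" --pt "0 0 0 0 0 0 0.45" --pt "0 0 0 0 0 0 0.45" --pt "0 0 0 0 0 -0.03 0.45" --pt "0 0 0 0 0 -0.035 0.45" --pt "0 0 7 0 0 -0.035 1" --pt "0 0 7 0 0 -0.035 1" --pt "0 0 7 0 0 -0.02 1"

```text
time: 10.35
tool_pos: [0.5109, -0.0646, 0.233]
tcp_rot: [0.581, 3.081, -0.0]
wrist_force: [0.9, -0.2, -0.3]
width: 0.855
grip_force: 0.0
```

Request:
drive_tool --pt "0 0 7 0 0 0 1" --pt "0 0 7 0 0 0 1" --pt "0 0 7 0 0 0 1" --pt "0 0 7 0 0 0 1" --pt "0 0 7 0 0 0 1" --pt "0 0 7 0 0 0 1" --pt "0 0 7 0 0 0 1" --pt "0 0 0 0 0 0 1"

```text
time: 11.02
tool_pos: [0.509, -0.0642, 0.2283]
tcp_rot: [1.806, 2.57, -0.0]
wrist_force: [0.3, -0.9, -0.5]
width: 0.997
grip_force: 0.0
```

```bash
python3 - <<'E'
from h import *
np.set_printoptions(precision=4,suppress=True)
p=cam('wrist'); save(p,'w5'); s=p['state']; print(s['time'],s['q'],s['tool_pos'],cv2.Rodrigues(s['tcp_rot'])[0].tolist(),s['wrist_force'])
np.savez('w5.npz',T=toworld(p),K=p['intrinsics'])
t=cam('top');c=cam('scene'); np.savez('t5.npz',T=toworld(t),K=t['intrinsics'])
for n,x in(('w',p),('t',t),('s',c)):
  for o in('cap','lever_knob','vee_jaw'):
    for m in masks_of(x,o)[:2]: print(n,o,round(m['score'],2),m['bbox'],np.argwhere(m['mask']).mean(0)[::-1])
cv2.imwrite('pics/c5.png',np.hstack([cv2.resize(p['color'],(440,330)),cv2.resize(t['color'][150:250,190:300],(363,330),interpolation=2)])[:,:800,::-1])
E
```

```text
11.0167 [-0.1739 -0.0431  1.9486 -0.0002  1.2357 -0.5197] [ 0.509  -0.0642  0.2283] [[-0.33900704569056295, 0.9407837677404897, 0.00035401718099774856], [0.9407837524890791, 0.3390071491691454, -0.00028959415607209877], [-0.0003924598365520808, 0.00023487915268541353, -0.9999998954035246]] [ 0.265  -0.87   -0.5393]
w cap 0.94 [111.1, 34.8, 164.5, 88.7] [137.4243  63.105 ]
w cap 0.56 [298.0, 0.0, 385.3, 86.0] [339.9808  40.1193]
w lever_knob 0.67 [238.2, 162.4, 260.3, 193.9] [247.0457 177.411 ]
w vee_jaw 0.63 [283.1, 0.0, 410.8, 44.9] [350.6891  13.6837]
t cap 0.89 [220.0, 185.3, 245.6, 208.1] [234.2349 197.5509]
t cap 0.65 [253.2, 254.7, 268.2, 271.8] [261.3789 263.2526]
t vee_jaw 0.75 [208.2, 180.7, 229.1, 222.8] [217.044  201.0412]
t vee_jaw 0.66 [206.7, 230.0, 240.5, 254.2] [222.078  239.5798]
s cap 0.91 [230.2, 181.4, 253.8, 200.3] [241.3474 190.561 ]
s cap 0.6 [195.6, 254.0, 214.9, 271.5] [205.3456 262.4128]
s vee_jaw 0.56 [208.5, 189.8, 227.9, 220.9] [220.5432 205.8545]
```

View pics/c5.png

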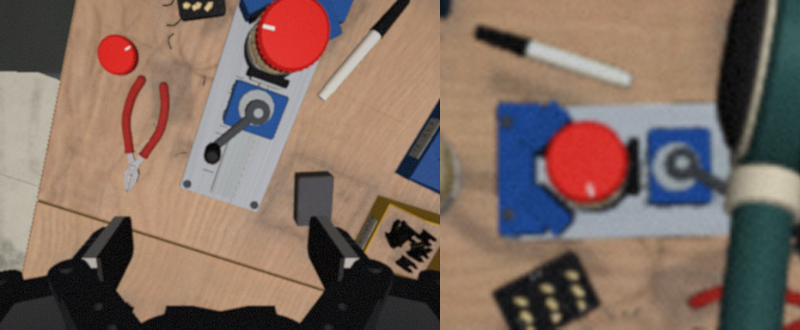

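The view shows the lever locked (knob at (212,153), pivot at (257,110)), the pad against the jar and the jar in the V. Next I'll go over the cap and measure it again.

Request:
drive_tool --pt "0 0 0 0.0272 0.0147 0 1" --pt "0 0 0 0.0272 0.0147 0 1" --pt "0 0 0 0.0272 0.0147 0 1" --pt "0 0 0 0.0272 0.0147 0 1" --pt "0 0 0 0 0 0 1" --pt "0 0 0 0 0 0 1"

```text
time: 12.12
tool_pos: [0.5267, 0.0596, 0.2282]
tcp_rot: [1.798, 2.576, -0.0]
wrist_force: [-0.5, -0.1, -0.8]
width: 0.999
grip_force: 0.0
```

```bash
cat > capfit.py <<'E'
from h import *
np.set_printoptions(precision=4,suppress=True)
def redcap(x,c,r=60):
    h=cv2.cvtColor(x['color'],cv2.COLOR_RGB2HSV); m=((h[...,0]<8)|(h[...,0]>172))&(h[...,1]>130)&(h[...,2]>60)
    n,l,st,ce=cv2.connectedComponentsWithStats(m.astype(np.uint8))
    k=min(range(1,n),key=lambda i:np.hypot(*(ce[i]-c)) if st[i,4]>80 else 1e9); return ce[k],st[k]
E
python3 - <<'E'
from capfit import *
p=cam('wrist'); s=p['state']; print(s['q'],s['tool_pos'],s['tcp_rot'])
save(p,'w6'); np.savez('w6.npz',T=toworld(p),K=p['intrinsics'])
for m in masks_of(p,'cap')[:2]: print(m['score'],m['bbox'],np.argwhere(m['mask']).mean(0)[::-1])
pr=proj(p,[.5275,.058,.1]); print(pr); c,st=redcap(p,pr); print(c,st)
a=saved('t5.npz'); print(tri([(a,234.3,197.6),(p,*c)]), atz(p,*c,.098), atz(a,234.3,197.6,.1))
R=cv2.Rodrigues(s['tcp_rot'])[0]; print(R.tolist())
E
```

```text
[ 0.0658 -0.009   1.9155 -0.0003  1.2353 -0.2862] [0.5267 0.0596 0.2282] [ 1.7981  2.5761 -0.0005]
0.72 [72.6, 149.8, 119.2, 193.6] [ 92.8424 171.841 ]
0.2 [285.2, 285.6, 329.5, 345.9] [307.0371 315.1949]
[256.651  186.1986]
[259.3082 185.3013] [ 223  148   74   75 4292]
[0.5311 0.0577 0.093 ] [0.5295 0.059  0.098 ] [0.5315 0.0576 0.1   ]
[[-0.34481205884906185, 0.9386717290171798, -0.0001709273795071507], [0.9386717275425598, 0.344812012179915, -0.00025331542435071933], [-0.0001788422136975097, -0.00024779091161489513, -0.9999999533075623]]
```

View pics/w6.png

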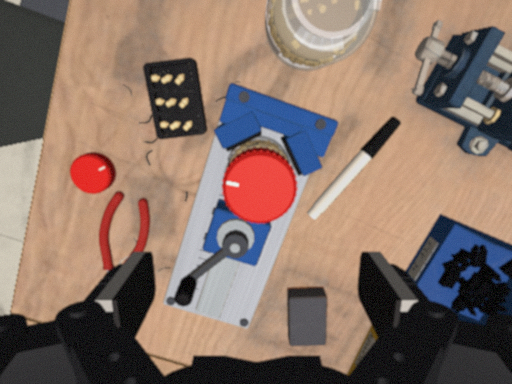

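The cap's centre is at (259,185), the mark points to image left, and the knob is locked at (186,290). The centre comes out at (0.530, 0.0585). I'll descend and grip.

Request:
drive_tool --pt "0 0 0 -0.0021 0.0027 0.02 1" --pt "0 0 0 0 0 0.035 1" --pt "0 0 0 0 0 0.035 1" --pt "0 0 0 0 0 0.03 1" --pt "0 0 0 0 0 0.02 1" --pt "0 0 0 0 0 0.01 1" --pt "0 0 0 0 0 0.01 1" --pt "0 0 0 0 0 0 1" --force 90

```text
time: 12.88
tool_pos: [0.529, 0.0563, 0.0669]
tcp_rot: [-1.803, -2.571, 0.003]
wrist_force: [0.7, 0.4, -0.1]
width: 1.002
grip_force: 0.0
```

Request:
drive_tool --pt "0 0 0 0 0 0 0.5" --pt "0 0 0 0 0 0 0.5" --pt "0 0 0 0 0 0 0.5" --pt "0 0 0 0 0 0 0.5" --force 90

```text
time: 13.22
tool_pos: [0.5311, 0.057, 0.0707]
tcp_rot: [1.801, 2.571, 0.002]
wrist_force: [-2.6, -0.9, 5.3]
width: 0.686
grip_force: 94.9
```

Request:
drive_tool --pt "0 0 -4 0 0 -0.0002 0.5" --pt "0 0 -4 0 0 -0.0002 0.5" --pt "0 0 -4 0 0 -0.0002 0.5" --pt "0 0 0 0 0 0 0.5"

```text
time: 13.55
tool_pos: [0.5316, 0.0574, 0.0709]
tcp_rot: [1.519, 2.746, 0.003]
wrist_force: [-1.3, -0.2, 1.5]
width: 0.682
grip_force: 96.6
```

```bash
cat > st.py <<'E'
from h import *
np.set_printoptions(precision=3,suppress=True)
s=status.read_state(); R=cv2.Rodrigues(s['tcp_rot'])[0]
print(s['time'],s['tool_pos'],'yaw',np.degrees(np.arctan2(R[1,0],R[0,0])),'F',s['wrist_force'],'M',s['torque'],'q6',s['q'][5],s['width'],s['grip_force'])
E
python3 st.py
```

```text
13.55 [0.532 0.057 0.071] yaw 122.10421222180801 F [-1.276 -0.196  1.497] M [0.05  0.006 0.262] q6 -0.49928636689970324 0.6815867651691226 96.59655958414078
```

Request:
drive_tool --pt "0 0 -4 0 0 -0.0002 0.5" --pt "0 0 -4 0 0 -0.0002 0.5" --pt "0 0 -4 0 0 -0.0002 0.5" --pt "0 0 -4 0 0 -0.0002 0.5" --pt "0 0 -4 0 0 -0.0002 0.5" --pt "0 0 -4 0 0 -0.0002 0.5" --pt "0 0 0 0 0 0 0.5"

```text
time: 14.13
tool_pos: [0.5317, 0.0574, 0.072]
tcp_rot: [0.918, 3.001, 0.002]
wrist_force: [-0.0, -1.1, 4.1]
width: 0.684
grip_force: 96.7
```

```bash
python3 st.py
```

```text
14.1333 [0.532 0.057 0.072] yaw 145.98324692708226 F [-0.031 -1.123  4.061] M [ 0.099 -0.05   0.047] q6 -0.9160807677720441 0.6843699396811252 96.65046740323305
```

Request:
drive_tool --pt "0 0 -4 0 0 -0.0002 0.5" --pt "0 0 -4 0 0 -0.0002 0.5" --pt "0 0 -4 0 0 -0.0002 0.5" --pt "0 0 -4 0 0 -0.0002 0.5" --pt "0 0 -4 0 0 -0.0002 0.5" --pt "0 0 -4 0 0 -0.0002 0.5" --pt "0 0 0 0 0 0 0.5"

```text
time: 14.72
tool_pos: [0.5314, 0.0575, 0.0724]
tcp_rot: [0.276, 3.126, 0.001]
wrist_force: [1.6, 1.8, 2.6]
width: 0.686
grip_force: 96.5
```

```bash
python3 st.py; python3 - <<'E'
from h import *
p=cam('wrist'); t=cam('scene'); q=cv2.imread('pics/scene0.png')[:,:,::-1]
f=lambda x:cv2.resize(x[165:235,205:275],(300,300),interpolation=2)
cv2.imwrite('pics/c7.png',np.vstack([np.hstack([f(q),f(t['color']),np.zeros((300,200,3),np.uint8)]),np.pad(cv2.resize(p['color'],(400,300)),((0,0),(0,400),(0,0)))])[:,:,::-1])
E
```

```text
14.7167 [0.531 0.058 0.072] yaw 169.89685188181355 F [1.624 1.754 2.571] M [ 0.302 -0.314  0.044] q6 -1.3336602678299585 0.6863307579533389 96.5124961361289
```

View pics/c7.png

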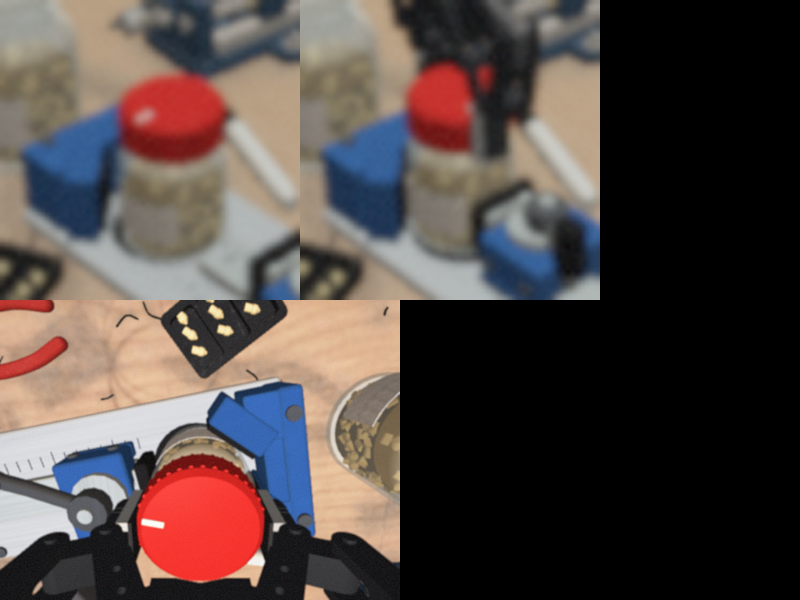

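The label has stayed where it was, the mark turned with the gripper without slipping (about 60°), and the torque has nearly gone. I'll turn 13° more and then lift carefully.

Request:
drive_tool --pt "0 0 -4 0 0 -0.0002 0.5" --pt "0 0 -4 0 0 -0.0002 0.5" --pt "0 0 -3 0 0 -0.0001 0.5" --pt "0 0 -2 0 0 0 0.5" --pt "0 0 0 0 0 0 0.5" --pt "0 0 0 0 0 -0.001 0.5" --pt "0 0 0 0 0 -0.002 0.5" --pt "0 0 0 0 0 0 0.5"

```text
time: 15.48
tool_pos: [0.5309, 0.0578, 0.0751]
tcp_rot: [-0.076, 3.139, 0.001]
wrist_force: [4.3, 4.3, -2.0]
width: 0.682
grip_force: 97.0
```

```bash
python3 st.py
```

```text
15.4833 [0.531 0.058 0.075] yaw -177.22203333259284 F [ 4.301  4.304 -2.01 ] M [ 0.529 -0.703  0.055] q6 -1.5586112165074821 0.6821113539281657 96.99010904878378
```

Request:
drive_tool --pt "0 0 0 -0.0008 0.0008 -0.002 0.5" --pt "0 0 0 0 0 -0.003 0.5" --pt "0 0 0 0 0 -0.003 0.5" --pt "0 0 0 0 0 0 0.5"

```text
time: 15.82
tool_pos: [0.53, 0.0578, 0.0831]
tcp_rot: [0.08, -3.139, 0.001]
wrist_force: [-0.1, -0.4, -0.6]
width: 0.693
grip_force: 97.2
```

```bash
python3 st.py
```

```text
15.8167 [0.53  0.058 0.083] yaw -177.06303364336927 F [-0.126 -0.355 -0.615] M [-0.041 -0.028  0.043] q6 -1.5594438856563582 0.6927117733383172 97.16941516846418
```

Forces are near zero, so the cap is free of the threads. Lift it 15 mm more.

Request:
drive_tool --pt "0 0 0 0 0 -0.004 0.5" --pt "0 0 0 0 0 -0.004 0.5" --pt "0 0 0 0 0 -0.004 0.5" --pt "0 0 0 0 0 -0.003 0.5" --pt "0 0 0 0 0 0 0.5" --pt "0 0 0 0 0 0 0.5" --pt "0 0 0 0 0 0 0.5"

```text
time: 16.4
tool_pos: [0.5306, 0.058, 0.0978]
tcp_rot: [0.082, -3.14, 0.0]
wrist_force: [-0.3, -0.0, -1.2]
width: 0.686
grip_force: 97.2
```

```bash
python3 st.py; python3 - <<'E'
from h import *
p=cam('wrist'); t=cam('scene')
cv2.imwrite('pics/c8.png',np.hstack([cv2.resize(t['color'][155:245,195:285],(400,400),interpolation=2),np.pad(cv2.resize(p['color'],(400,300)),((0,100),(0,0),(0,0)))])[:,:,::-1])
E
```

```text
16.4 [0.531 0.058 0.098] yaw -177.02638464976235 F [-0.261 -0.031 -1.173] M [-0.023 -0.025 -0.093] q6 -1.5603641454132526 0.6861421779914881 97.20730528235435
```

View pics/c8.png

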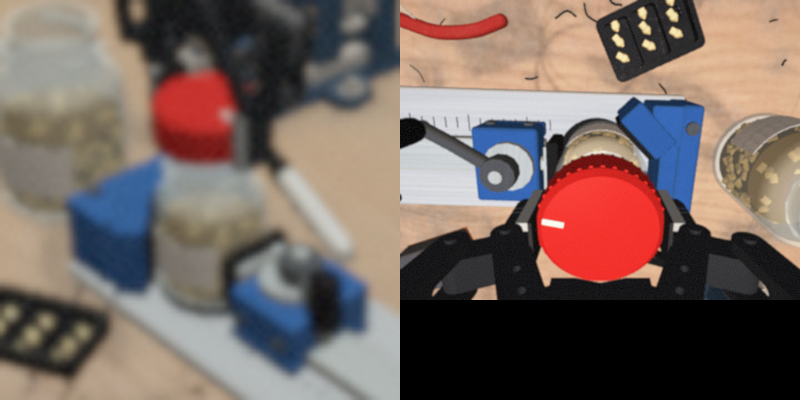

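The cap is level and held about 8 mm above the rim. The jar is still clamped with its label unmoved, and the lever is locked. Handing in.

```bash
python3 -c "
from h import *
print(workorder.finish_job())"
```

```text
the job is handed in; nothing more can be done
None
```

The job is handed in at about 16.5 s: the jar is locked in the clamp, and the unscrewed cap is held level about 8 mm above its mouth; in the last pictures the jar's label had not moved, and the arm never touched the tools.

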